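# Sort finished lacquerware into its trays

### The job

Sort the four loose pieces of lacquerware lying on the paper (two sake cups, a tea caddy and a square incense box) into the three wooden trays, each into the tray that already holds a piece of its kind. Stand every piece upright on the floor of its tray, set down gently and never dropped, with a clear gap to its neighbour; polished pieces must not knock together. Leave the pieces already in the trays where they stand.

Things in the scene. Friction and masses are not known exactly. Their poses are not given: they have to be found in the camera images.
- cup_a_c (a point): Loose piece on the paper on the bench, to be sorted: round open sake cup, vermilion lacquer, 54 mm across and 42 mm tall, side upright from 20 mm up to the rim, wall 3.5 mm, small foot below. The point is the piece's centre, half-way up; z is its upright axis.
- cup_b_c (a point): Loose piece on the paper on the bench, to be sorted: second cup, same as cup_a. The point is the piece's centre, half-way up; z is its upright axis.
- caddy_c (a point): Loose piece on the paper on the bench, to be sorted: round tea caddy with a domed closed lid, vermilion lacquer, 56 mm across and 58 mm tall, widest and upright from 30 to 46 mm up, foot 38 mm across. The point is the piece's centre, half-way up; z is its upright axis.
- box_c (a point): Loose piece on the paper on the bench, to be sorted: square flat-topped incense box with its lid on, vermilion lacquer, 50 x 50 mm and 36 mm tall, upright sides along its own x and y. The point is the piece's centre, half-way up; z is its upright axis.
- tray_cups: The cup tray (a sake cup stands in it): fixed square tray of plain wood, 172 x 172 mm outside along its x and y, 160 x 160 mm inside the lip; origin at the centre of its underside on the bench; floor 8 mm above the origin, lip only 5 mm above the floor (13 mm above the bench) and 6 mm thick, z up. 
- tray_caddies: The caddy tray (a tea caddy stands in it): fixed square tray of plain wood, 172 x 172 mm outside along its x and y, 160 x 160 mm inside the lip; origin at the centre of its underside on the bench; floor 8 mm above the origin, lip only 5 mm above the floor (13 mm above the bench) and 6 mm thick, z up. 
- tray_boxes: The box tray (a square incense box stands in it): fixed square tray of plain wood, 172 x 172 mm outside along its x and y, 160 x 160 mm inside the lip; origin at the centre of its underside on the bench; floor 8 mm above the origin, lip only 5 mm above the floor (13 mm above the bench) and 6 mm thick, z up. 
- cup_sample_c (a point): The cup already standing at least 25 mm off-centre in the cup tray, same shape as cup_a, loose, to be left where it is. The point is the piece's centre, half-way up; z is its upright axis.
- caddy_sample_c (a point): The tea caddy already standing at least 20 mm off-centre in the caddy tray, same shape as the loose one, loose, to be left where it is. The point is the piece's centre, half-way up; z is its upright axis.
- box_sample_c (a point): The incense box already standing at least 30 mm off-centre in the box tray, same shape as the loose one, loose, to be left where it is. The point is the piece's centre, half-way up; z is its upright axis.

How it is judged:
By the outcome, as a careful person would: the job done as asked, in the order asked, and still so for the second after the job is handed in, with the robot touching nothing.
It also fails if it takes over 96 s, if anything falls off the work surface, if the arm or the gripper's body presses on something with over 40 N, if the wrist force passes 120 N, or if a joint passes its speed limit or range.

### The arm

A 6-joint arm with a two-finger parallel gripper is mounted at the origin on the work surface. World frame = base frame: x ahead of the robot, y to its left, z up, the work surface at z = 0. Lengths are in mm, angles in rad, forces in N, time in s.
With the tool pointing down it reaches from about 350 to 775 mm from the base axis. Payload 7.3 kg.
Tool frame: the origin (TCP) lies on the centre line of the jaws, within the pads' length; the fingertips stand 17 mm ahead of it and the grasp point (between the pads) lies 2 mm behind it; z points along the fingers, y is the line along which they close (so a half turn about z gives the same grasp; the last joint's range is limited). The gripper opens to 92 mm and grips with 3 to 60 N. Pads are 19 mm wide; open, the fingers measure 130 mm over their backs; the gripper's body (75 mm by 190 mm) begins 47 mm behind the grasp point.
Start: joints at [-1.274, 0.342, 1.524, -0, 1.275, -0.146], TCP at [224.971, -474.375, 243.741] pointing down, gripper open.
Joint ranges: [-2.53, 2.53], [-0.77, 2.02], [0.04, 2.7], [-1, 4.14], [0.28, 2.66], [-3.11, 3.11]. Speed limits (rad/s): [2.57, 2.57, 3.14, 3.14, 3.14, 3.14].

### API

Orientations are given as [roll, pitch, yaw] about the fixed x, y, z axes, in that order (R = Rz(yaw) Ry(pitch) Rx(roll)).
In Python, from plant import bot gives the robot as it stands. The module is installed in compiled form; this text tells all that it offers.
- The arm moves only by the shell command python3 -m pendant 'ROWS'. ROWS is JSON, a list of rows, each a list of 3 entries, a list of its own where there are three numbers: the shift along the world's x, y, z as a fraction of full scale, then the turn, a rotation vector about the world's x, y, z as a fraction of full scale, then the opening, from -1 (shut) to 1 (fully open), so that 0 is half open. In form: [[[tx, ty, tz], [rx, ry, rz], claw], ...]. A call has exactly 10 rows; each row shifts and turns the commanded pose from where the row before left it; what a row does not reach is not made up. Full scale, the value 1, is 30 mm for a shift and 0.12 rad for a turn. A row lasts 1/12 s, in which the tool goes at most 41.7 mm and 7.16 degrees, less where a joint would pass 70% of its speed; a pose out of reach is approached as far as the arm can. A call with a number of a shift or a turn outside -1 to 1 is refused whole. A call with a gripper value outside its range is refused whole. The fingers move at their own pace and stop on an object; the grip force is fixed at half the most. Time passes only in rows, so rows that do not move let the fingers close, or fill a call up. It gives the time, the measured TCP pose, the force, the opening and the grip force at its end, in the units of the state.
- bot.get_obs(): the state, without advancing time (a new reading comes with each control period).
- bot.capture(name): name is "scene" or "side" or "wrist"; returns the picture (420x560x3 uint8, blue, green, red); there is no depth.
- bot.camera_params(name): a dict with "fovy" (degrees; the focal length in pixels is half the picture's height over the tangent of half this angle, whatever the lens; pixels are square), "cx", "cy" (the principal point, pixels), "camera_from_world" (4x4, takes a point from world to camera coordinates). Camera axes: x right, y down, z forward; pixel columns grow to the right and rows downward; lengths in mm; the calibration is good to about 2 mm. The wrist camera is an equidistant fisheye: a pixel r from the principal point sees the ray r / f radians off the axis. A picture is of the moment at which its call begins: read the wrist's pose just before it. camera_params takes no time and is no camera call; for the wrist camera it gives the pose at the moment of the call.
- bot.close_job(): hands the job in; it is judged then, once.
The state is a dict: "time": time; "joint_positions": joint angles; "dq": joint speeds; "tau": joint torques, N m; "tool_pos": TCP position; "tcp_rot": TCP orientation; "contact_force": force on the tool from outside, world axes, zero at the start; "moment": the same for the moment, N m; "grip_width": finger opening in mm; "finger_force": force on a finger pad.
Only numpy, scipy, OpenCV 4.12 (cv2) and the standard library are available. Lean on these libraries where they do the work, as an engineer would, in place of code of your own. Each camera call takes 0.05 s, during which the arm holds its last target. There are 200 camera calls.

## Working session

There is one attempt and no reset: what is moved stays moved. The work goes in short steps, Python scripts to look and compute and a shell command to move; the robot and the scene stay as the last step left them, time stands still between calls to the robot, and variables do not carry over. Pictures are saved under pics/ and viewed, at most 14 in all, crops included, and the job is handed in when it is done.

```bash
mkdir -p pics; python3 - <<'E'
from plant import bot
import cv2,numpy as np
for n in("scene","side","wrist"):
    cv2.imwrite(f"pics/{n}0.png",bot.capture(n)); p=bot.camera_params(n); print(n,p["fovy"],p["cx"],p["cy"],np.round(p["camera_from_world"],3).tolist())
o=bot.get_obs();print(o["time"],o["tool_pos"],o["tcp_rot"],o["grip_width"],o["contact_force"])
E
```

```text
scene 51.1976510430015 280.04823878477123 204.0821716007535 [[-0.111, 0.994, 0.015, 46.669], [0.569, 0.076, -0.819, -254.628], [-0.815, -0.082, -0.574, 1398.221], [0.0, 0.0, 0.0, 1.0]]
side 48.62980881684049 280.7961197613912 213.3276749147864 [[-0.871, -0.491, 0.008, 452.004], [-0.368, 0.642, -0.673, 226.879], [0.325, -0.589, -0.74, 927.117], [0.0, 0.0, 0.0, 1.0]]
wrist 65.70646984690485 273.3204812380565 206.7447821575879 [[0.428, -0.904, -0.002, -523.791], [-0.861, -0.409, 0.303, -37.971], [-0.274, -0.128, -0.953, 393.87], [0.0, 0.0, 0.0, 1.0]]
0.15 [ 224.861468   -474.08146108  243.2043362 ] [-3.14043044e+00 -1.68039779e-04  4.42766777e-01] 91.53088733061554 [-0.27796104  0.6027629   0.23176696]
```

View pics/scene0.png

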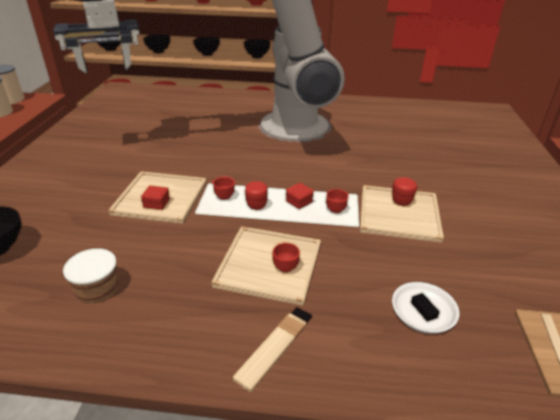

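View pics/side0.png

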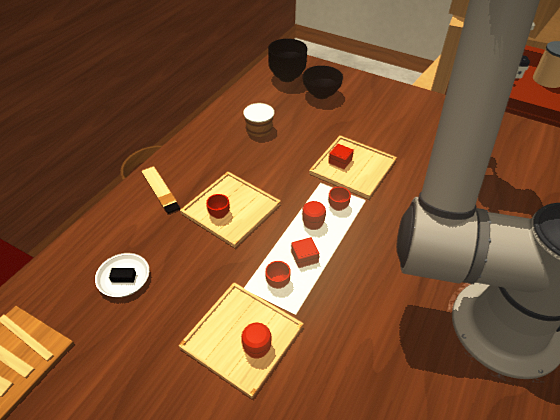

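View pics/wrist0.png

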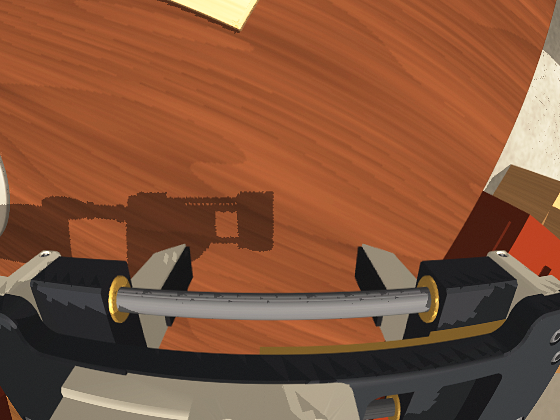

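The scene view shows the paper with, from left, a cup (224,187), the caddy (257,195), the box (299,196) and a cup (337,201). The box tray is at (160,195), the cup tray at (268,263) and the caddy tray at (400,212). The side view shows the same order from (339,198) down to (278,274). The wrist sees no pieces yet.

```bash
cat > h.py <<'E'
import cv2,numpy as np
from plant import bot
def ray(p,uv,fish=False):
    T=np.array(p["camera_from_world"]);R=T[:3,:3];f=210/np.tan(np.radians(p["fovy"]/2))
    d=np.array([uv[0]-p["cx"],uv[1]-p["cy"]])
    if fish:
        r=np.hypot(*d);a=r/f;v=np.r_[d/max(r,1e-9)*np.sin(a),np.cos(a)]
    else: v=np.r_[d/f,1]
    return -R.T@T[:3,3],R.T@v
def plane(p,uv,z,fish=False):
    o,d=ray(p,uv,fish);return o+d*(z-o[2])/d[2]
def tri(r1,r2):
    A=[];b=[]
    for o,d in(r1,r2):
        d=d/np.linalg.norm(d);P=np.eye(3)-np.outer(d,d);A.append(P);b.append(P@o)
    return np.linalg.lstsq(np.vstack(A),np.hstack(b),rcond=None)[0]
def redmask(im):
    b,g,r=[im[...,i].astype(int) for i in range(3)]
    return ((r>70)&(g<0.33*r)&(b<0.33*r)).astype(np.uint8)*255
def blobs(m,lo,hi):
    m=cv2.morphologyEx(m,cv2.MORPH_OPEN,np.ones((3,3),np.uint8))
    c,_=cv2.findContours(m,cv2.RETR_EXTERNAL,cv2.CHAIN_APPROX_NONE)
    return [k for k in c if lo<cv2.contourArea(k)<hi]
E
python3 - <<'E'
from h import *
for n in("scene","side"):
    im=cv2.imread(f"pics/{n}0.png");p=bot.camera_params(n)
    m=redmask(im)
    if n=="scene": m[:150]=0
    for k in blobs(m,100,3000):
        x,y,w,h=cv2.boundingRect(k);c=(x+w/2,y+h/2)
        print(n,"red",(x,y,w,h),cv2.contourArea(k),np.round(plane(p,c,22)[:2]))
    hsv=cv2.cvtColor(im,cv2.COLOR_BGR2HSV)
    w=cv2.inRange(hsv,(12,40,150),(35,200,255));w=cv2.morphologyEx(w|m,cv2.MORPH_CLOSE,np.ones((5,5),np.uint8))
    for k in blobs(w,3000,30000):
        q=cv2.approxPolyDP(cv2.convexHull(k),8,True)[:,0]
        r=[plane(p,c,13) for c in q];print(n,"tray",q.tolist(),np.round([a[:2] for a in r]).tolist())
E
```

```text
scene red (274, 245, 24, 26) 463.0 [657.  38.]
scene red (328, 191, 18, 20) 279.0 [449. 135.]
scene red (288, 189, 24, 17) 255.5 [446.  49.]
scene red (247, 189, 19, 19) 214.5 [463. -50.]
scene red (143, 189, 24, 19) 292.5 [ 494. -281.]
scene red (394, 181, 21, 23) 256.0 [392. 294.]
scene red (215, 178, 18, 20) 254.0 [ 430. -134.]
scene tray [[241, 226], [320, 239], [302, 304], [212, 286]] [[558.0, -69.0], [580.0, 101.0], [762.0, 76.0], [740.0, -89.0]]
scene tray [[362, 186], [407, 180], [434, 192], [441, 241], [361, 232]] [[362.0, 196.0], [318.0, 311.0], [366.0, 369.0], [554.0, 351.0], [546.0, 187.0]]
scene tray [[109, 212], [140, 171], [232, 181], [230, 197], [182, 222]] [[547.0, -369.0], [366.0, -367.0], [382.0, -125.0], [452.0, -115.0], [561.0, -198.0]]
side red (242, 323, 29, 25) 534.5 [419. 272.]
side red (0, 240, 32, 45) 757.0 [956. 381.]
side red (303, 202, 22, 12) 188.5 [473. -79.]
side red (207, 194, 22, 24) 385.5 [675.  29.]
side red (330, 144, 23, 16) 200.5 [ 501. -300.]
side red (511, 66, 49, 45) 1025.5 [  97. -888.]
side tray [[18, 307], [71, 342], [0, 419], [0, 315]] [[870.0, 452.0], [721.0, 454.0], [719.0, 616.0], [886.0, 482.0]]
side tray [[395, 156], [356, 261], [252, 395], [179, 346], [181, 208], [226, 172], [339, 135]] [[372.0, -368.0], [325.0, 9.0], [369.0, 370.0], [538.0, 360.0], [754.0, 72.0], [732.0, -88.0], [541.0, -375.0]]
```

```bash
python3 -m pendant '[[[0.67,0.97,0],[0,0,0.94],1],[[0.67,0.97,0],[0,0,0.94],1],[[0.67,0.97,0],[0,0,0.94],1],[[0.67,0.97,0],[0,0,0.94],1],[[0.67,0.97,0],[0,0,0.94],1],[[0.67,0.97,0],[0,0,0.94],1],[[0.67,0.97,0],[0,0,0.94],1],[[0.67,0.97,0],[0,0,0.94],1],[[0.67,0.97,0],[0,0,0.94],1],[[0.67,0.97,0],[0,0,0.94],1]]'
cat > look.py <<'E'
from h import *
import sys,json
n=sys.argv[1];o=bot.get_obs();p=bot.camera_params("wrist");im=bot.capture("wrist")
cv2.imwrite(f"pics/{n}.png",im);json.dump({k:np.array(v).tolist() for k,v in p.items()},open(f"pics/{n}.json","w"))
print(o["time"],np.round(o["tool_pos"],1),np.round(o["tcp_rot"],3),round(o["grip_width"],1))
E
python3 look.py w1
```

```text
time: 0.98
tool_pos: [426.5, -181.7, 243.7]
tcp_rot: [-3.142, -0.0, 1.576]
contact_force: [0.3, -1.4, -0.2]
grip_width: 91.8
finger_force: 0.0
0.9833 [ 426.5 -181.7  243.7] [-3.142 -0.     1.576] 91.8
```

View pics/w1.png

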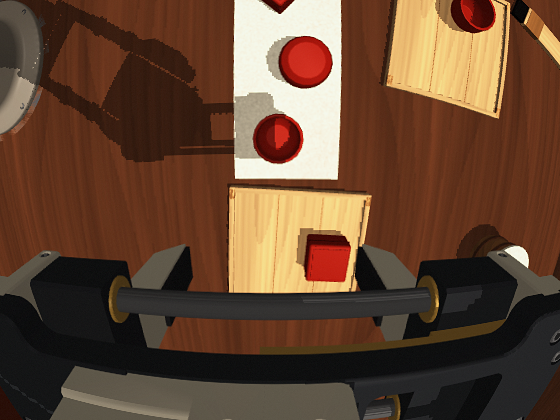

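The wrist view shows a cup (278,138), the caddy (306,62), the box tray with its sample (327,258), and the cup tray's sample (473,12). I'll move along the row to see the rest.

```bash
python3 -m pendant '[[[0,0.9,0],[0,0,0],1],[[0,0.9,0],[0,0,0],1],[[0,0.9,0],[0,0,0],1],[[0,0.9,0],[0,0,0],1],[[0,0.9,0],[0,0,0],1],[[0,0.9,0],[0,0,0],1],[[0,0.5,0],[0,0,0],1],[[0,0.1,0],[0,0,0],1],[[0,0,0],[0,0,0],1],[[0,0,0],[0,0,0],1]]'
python3 look.py w2
```

```text
time: 1.87
tool_pos: [426.0, -4.0, 243.7]
tcp_rot: [-3.142, 0.0, 1.571]
contact_force: [0.1, -0.4, -0.5]
grip_width: 92.0
finger_force: 0.0
1.8667 [426.   -4.  243.7] [-3.142  0.     1.571] 92.0
```

View pics/w2.png

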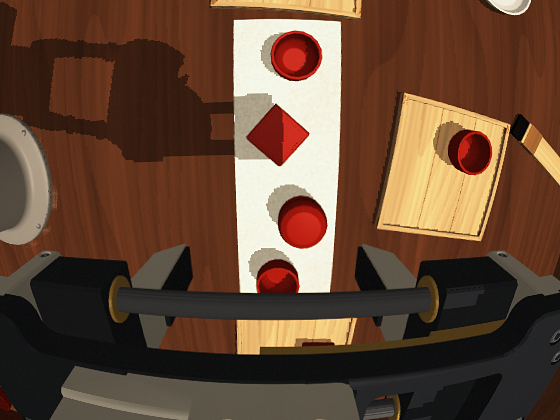

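The second view shows a cup (297,55), the box turned about 45° (278,135), the caddy (303,222), a cup (277,280, partly hidden) and the cup tray with its sample (470,152). I'll measure from both pictures.

```bash
cat > meas.py <<'E'
from h import *
import json,sys
def rnd(k,p,z,r):
    P=np.array([plane(p,c,z,True)[:2] for c in cv2.convexHull(k)[:,0].astype(float)])
    o=ray(p,(0,0),True)[0][:2];d=P.mean(0)-o;d/=np.linalg.norm(d);t=np.array([-d[1],d[0]])
    a=(P-o)@d;b=(P-o)@t
    return o+d*(a.max()-r)+t*(b.max()+b.min())/2,b.max()-b.min(),np.ptp(a)
def run(n):
    im=cv2.imread(f"pics/{n}.png");p=json.load(open(f"pics/{n}.json"));m=redmask(im);m[300:]=0
    for k in blobs(m,500,6000):
        x,y,w,h=cv2.boundingRect(k);print(n,(x,y,w,h))
        for nm,z,r in(("cup",42,27),("caddy",46,28),("cup+8",50,27),("caddy+8",54,28)):
            c,wd,l=rnd(k,p,z,r);print("   ",nm,np.round(c,1),"w,l",round(wd,1),round(l,1))
        q=cv2.approxPolyDP(cv2.convexHull(k),4,True)[:,0]
        for z in(36,44):
            P=np.array([plane(p,c,z,True)[:2] for c in q.astype(float)]);print("    poly",z,np.round(P).tolist(),cv2.minAreaRect(P.astype(np.float32)))
    hsv=cv2.cvtColor(im,cv2.COLOR_BGR2HSV);w=cv2.inRange(hsv,(12,40,130),(35,210,255))
    w=cv2.morphologyEx(w,cv2.MORPH_CLOSE,np.ones((9,9),np.uint8));w[300:]=0
    for k in blobs(w,2500,60000):
        q=cv2.approxPolyDP(cv2.convexHull(k),6,True)[:,0]
        print(n,"tray",q.tolist(),np.round([plane(p,c,13,True)[:2] for c in q.astype(float)]).tolist())
for n in sys.argv[1:]: run(n)
E
python3 meas.py w1 w2
```

```text
w1 (306, 244, 44, 38)
    cup [ 493.2 -281.8] w,l 61.5 61.6
    caddy [ 491.9 -278.5] w,l 60.8 60.9
    cup+8 [ 491.4 -277. ] w,l 60.1 60.2
    caddy+8 [ 490.2 -273.6] w,l 59.3 59.5
    poly 36 [[518.0, -259.0], [516.0, -306.0], [468.0, -304.0], [472.0, -256.0]] ((493.3522033691406, -280.9699401855469), (48.02157211303711, 48.613250732421875), 87.04438018798828)
    poly 44 [[516.0, -255.0], [514.0, -301.0], [467.0, -299.0], [471.0, -252.0]] ((491.8271484375, -276.81427001953125), (46.92483139038086, 47.50301742553711), 87.04438018798828)
w1 (259, 114, 39, 44)
    cup [ 429.8 -125.4] w,l 40.9 46.5
    caddy [ 429.5 -123.8] w,l 40.4 46.0
    cup+8 [ 429.6 -124.2] w,l 39.9 45.4
    caddy+8 [ 429.3 -122.6] w,l 39.5 44.9
    poly 36 [[426.0, -106.0], [445.0, -111.0], [452.0, -130.0], [448.0, -145.0], [434.0, -153.0], [420.0, -150.0], [411.0, -138.0], [412.0, -123.0]] ((431.13690185546875, -130.06707763671875), (44.010955810546875, 40.3829345703125), 77.88971710205078)
    poly 44 [[426.0, -106.0], [445.0, -110.0], [451.0, -129.0], [447.0, -144.0], [434.0, -152.0], [420.0, -149.0], [411.0
[... 3625 characters left out ...]
.0], [469.0, 117.0], [446.0, 109.0], [428.0, 120.0], [424.0, 141.0], [434.0, 158.0]] ((446.45166015625, 135.01345825195312), (43.47562026977539, 49.852603912353516), 14.404687881469727)
    poly 44 [[453.0, 161.0], [467.0, 137.0], [468.0, 116.0], [445.0, 108.0], [428.0, 119.0], [424.0, 139.0], [434.0, 156.0]] ((445.99554443359375, 133.72952270507812), (42.482601165771484, 48.713871002197266), 14.404775619506836)
w2 tray [[0, 115], [27, 130], [47, 177], [45, 219], [19, 244], [0, 241]] [[21.0, 103.0], [79.0, 74.0], [109.0, 4.0], [90.0, -58.0], [15.0, -103.0], [-35.0, -100.0]]
w2 tray [[404, 93], [509, 124], [480, 240], [377, 228]] [[581.0, 102.0], [750.0, 80.0], [727.0, -90.0], [558.0, -68.0]]
```

```bash
sed -i 's/(r>70)&(g<0.33\*r)&(b<0.33\*r)/(r>35)\&(g<0.36*r)\&(b<0.36*r)/' h.py; python3 meas.py w1 w2 | grep -v -e poly -e +8; python3 - <<'E'
import cv2
from h import redmask
for n in("w1","w2"):
    im=cv2.imread(f"pics/{n}.png");m=redmask(im);im[m>0]=(0,255,0)
    cv2.imwrite(f"pics/{n}m.png",im)
import numpy as np
a=cv2.imread("pics/w1m.png")[:300,220:520];b=cv2.imread("pics/w2m.png")[:300,220:520]
cv2.imwrite("pics/m.png",np.hstack([a,b]))
E
```

```text
w1 (305, 234, 45, 48)
    cup [ 493.8 -282.8] w,l 62.2 75.7
    caddy [ 492.5 -279.4] w,l 61.4 74.8
w1 (254, 114, 49, 49)
    cup [ 430.8 -131.3] w,l 52.8 52.5
    caddy [ 430.5 -129.6] w,l 52.1 51.8
w1 (279, 36, 53, 52)
    cup [459.7 -48.4] w,l 55.4 57.0
    caddy [458.6 -50.1] w,l 54.8 56.4
w1 (451, 0, 44, 33)
    cup [673.1  39.8] w,l 46.9 70.5
    caddy [669.1  37.6] w,l 46.4 69.7
w1 tray [[235, 178], [371, 195], [355, 290], [229, 292]] [[381.0, -182.0], [547.0, -201.0], [540.0, -336.0], [367.0, -339.0]]
w1 tray [[509, 0], [498, 117], [386, 85], [397, 0]] [[751.0, 84.0], [728.0, -89.0], [558.0, -67.0], [573.0, 42.0]]
w2 (257, 260, 42, 33)
    cup [ 430.5 -115.4] w,l 50.8 46.2
    caddy [ 430.4 -111.8] w,l 50.2 45.7
w2 (278, 197, 49, 51)
    cup [459.5 -53.2] w,l 54.7 62.2
    caddy [458.8 -50.4] w,l 54.0 61.4
w2 (448, 130, 44, 45)
    cup [671.5  38.3] w,l 53.9 67.9
    caddy [667.3  39. ] w,l 53.3 67.1
w2 (247, 105, 62, 61)
    cup [431.   43.6] w,l 64.7 64.5
    caddy [430.8  45.3] w,l 64.0 63.7
w2 (271, 31, 51, 50)
    cup [449.3 134.4] w,l 52.7 54.0
    caddy [448.5 132.6] w,l 52.1 53.3
w2 tray [[0, 115], [27, 130], [47, 177], [45, 219], [19, 244], [0, 241]] [[21.0, 103.0], [79.0, 74.0], [109.0, 4.0], [90.0, -58.0], [15.0, -103.0], [-35.0, -100.0]]
w2 tray [[404, 93], [509, 124], [480, 240], [377, 228]] [[581.0, 102.0], [750.0, 80.0], [727.0, -90.0], [558.0, -68.0]]
```

View pics/m.png

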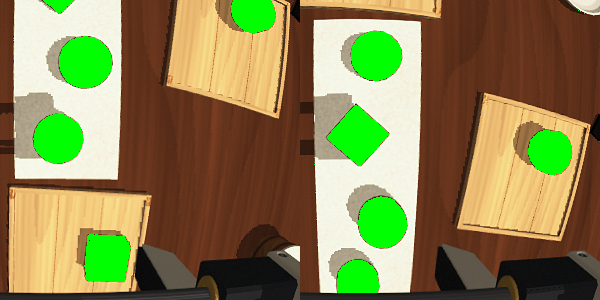

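Positions agree across the two views: cup A (431,-131), caddy (459,-50), box (430,48, edges at about 51°), cup B (449,134), and the cup tray centred at (654,6) with its sample at (668,39). I'll take cup B first.

```bash
python3 -m pendant '[[[0.13,0.77,-0.74],[0,0,0],1],[[0.13,0.77,-0.74],[0,0,0],1],[[0.13,0.77,-0.74],[0,0,0],1],[[0.13,0.77,-0.74],[0,0,0],1],[[0.13,0.77,-0.74],[0,0,0],1],[[0.13,0.77,-0.74],[0,0,0],1],[[0,0,-0.6],[0,0,0],1],[[0,0,-0.6],[0,0,0],1],[[0,0,-0.6],[0,0,0],1],[[0,0,-0.6],[0,0,0],1]]'; python3 look.py w3
```

```text
time: 2.75
tool_pos: [449.8, 134.3, 37.5]
tcp_rot: [3.141, 0.0, 1.57]
contact_force: [0.0, 0.3, 0.1]
grip_width: 91.8
finger_force: 0.0
2.75 [449.8 134.3  37.5] [3.141 0.    1.57 ] 91.8
```

View pics/w3.png

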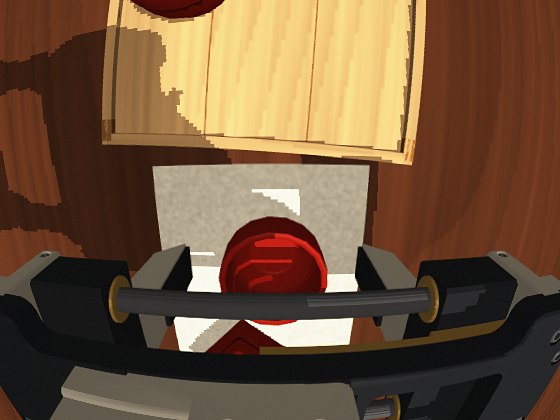

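The cup sits centred between the fingers, at about (273,270). I'll go down and close.

```bash
python3 -m pendant '[[[0,0,-0.15],[0,0,0],1],[[0,0,-0.13],[0,0,0],0.4],[[0,0,0],[0,0,0],0.3],[[0,0,0],[0,0,0],0.2],[[0,0,0],[0,0,0],0],[[0,0,0],[0,0,0],-0.2],[[0,0,0],[0,0,0],-1],[[0,0,0],[0,0,0],-1],[[0,0,0],[0,0,0],-1],[[0,0,0],[0,0,0],-1]]'
```

```text
time: 3.63
tool_pos: [449.7, 135.3, 30.6]
tcp_rot: [3.141, -0.0, 1.571]
contact_force: [-1.0, 0.6, 6.2]
grip_width: 53.6
finger_force: 30.0
```

```bash
python3 -m pendant '[[[0,0,0.6],[0,0,0],-1],[[0,0,1],[0,0,0],-1],[[0,0,1],[0,0,0],-1],[[0.8,-0.57,0.4],[0,0,0.65],-1],[[0.8,-0.57,0],[0,0,0.65],-1],[[0.8,-0.57,0],[0,0,0.65],-1],[[0.8,-0.57,0],[0,0,0.65],-1],[[0.8,-0.57,0],[0,0,0.65],-1],[[0.8,-0.57,0],[0,0,0.65],-1],[[0.8,-0.57,0],[0,0,0.65],-1]]'; python3 -m pendant '[[[0.8,-0.57,0],[0,0,0.65],-1],[[0.8,-0.57,0],[0,0,0.65],-1],[[0.8,-0.57,0],[0,0,0.65],-1],[[0,0,0],[0,0,0],-1],[[0,0,-0.4],[0,0,0],-1],[[0,0,-0.8],[0,0,0],-1],[[0,0,-0.7],[0,0,0],-1],[[0,0,-0.3],[0,0,0],-1],[[0,0,0],[0,0,0],-1],[[0,0,0],[0,0,0],-1]]'; python3 look.py w4
```

```text
time: 4.47
tool_pos: [618.1, 14.6, 119.7]
tcp_rot: [-3.141, -0.001, 2.121]
contact_force: [0.8, 0.9, -0.9]
grip_width: 53.5
finger_force: 30.0
time: 5.3
tool_pos: [688.8, -35.1, 53.8]
tcp_rot: [-3.141, -0.001, 2.351]
contact_force: [-0.1, 0.4, 0.3]
grip_width: 53.5
finger_force: 30.0
5.3 [688.8 -35.1  53.8] [-3.141e+00 -1.000e-03  2.351e+00] 53.5
```

View pics/w4.png

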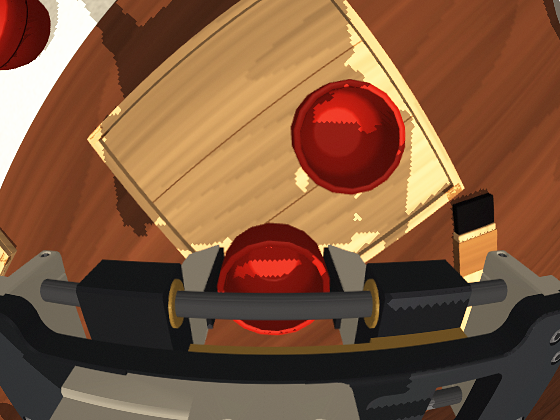

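The held cup is inside the tray's near corner, with the sample well clear at (348,137). Lowering.

```bash
python3 -m pendant '[[[0,0,-0.2],[0,0,0],-1],[[0,0,-0.13],[0,0,0],-1],[[0,0,-0.05],[0,0,0],-1],[[0,0,-0.03],[0,0,0],-1],[[0,0,-0.03],[0,0,0],-1],[[0,0,-0.03],[0,0,0],-1],[[0,0,0],[0,0,0],-1],[[0,0,0],[0,0,0],-1],[[0,0,0],[0,0,0],-1],[[0,0,0],[0,0,0],-1]]'
```

```text
time: 6.18
tool_pos: [689.4, -35.8, 40.1]
tcp_rot: [3.141, 0.0, 2.351]
contact_force: [0.0, -0.3, 0.4]
grip_width: 53.8
finger_force: 30.0
```

```bash
python3 -m pendant '[[[0,0,-0.02],[0,0,0],-1],[[0,0,-0.02],[0,0,0],-1],[[0,0,0],[0,0,0],-1],[[0,0,0],[0,0,0],-1],[[0,0,0],[0,0,0],-1],[[0,0,0],[0,0,0],-1],[[0,0,0],[0,0,0],-1],[[0,0,0],[0,0,0],-1],[[0,0,0],[0,0,0],-1],[[0,0,0],[0,0,0],-1]]'
```

```text
time: 7.02
tool_pos: [689.4, -35.8, 38.9]
tcp_rot: [3.141, 0.0, 2.351]
contact_force: [0.2, 0.8, -0.3]
grip_width: 53.7
finger_force: 30.0
```

```bash
python3 -m pendant '[[[0,0,-0.02],[0,0,0],-1],[[0,0,0],[0,0,0],-1],[[0,0,0],[0,0,0],-1],[[0,0,0],[0,0,0],-1],[[0,0,0],[0,0,0],-1],[[0,0,0],[0,0,0],-1],[[0,0,0],[0,0,0],-1],[[0,0,0],[0,0,0],-1],[[0,0,0],[0,0,0],-1],[[0,0,0],[0,0,0],-1]]'; python3 -m pendant '[[[0,0,-0.02],[0,0,0],-1],[[0,0,0],[0,0,0],-1],[[0,0,0],[0,0,0],-1],[[0,0,0],[0,0,0],-1],[[0,0,0],[0,0,0],-1],[[0,0,0],[0,0,0],-1],[[0,0,0],[0,0,0],-1],[[0,0,0],[0,0,0],-1],[[0,0,0],[0,0,0],-1],[[0,0,0],[0,0,0],-1]]'
```

```text
time: 7.85
tool_pos: [689.4, -35.8, 38.6]
tcp_rot: [3.141, 0.0, 2.351]
contact_force: [-2.5, 0.3, 5.5]
grip_width: 54.0
finger_force: 30.0
time: 8.68
tool_pos: [689.5, -35.8, 38.6]
tcp_rot: [3.141, 0.001, 2.351]
contact_force: [-3.4, 0.0, 8.1]
grip_width: 53.7
finger_force: 30.0
```

```bash
python3 -m pendant '[[[0,0,0],[0,0,0],0.25],[[0,0,0],[0,0,0],0.35],[[0,0,0],[0,0,0],0.42],[[0,0,0],[0,0,0],0.42],[[0,0,0],[0,0,0],0.42],[[0,0,0],[0,0,0],0.42],[[0,0,0.2],[0,0,0],0.42],[[0,0,0.8],[0,0,0],0.42],[[0,0,1],[0,0,0],0.42],[[0,0,1],[0,0,0],0.5]]'; python3 -m pendant '[[[-0.86,-0.32,0],[0,0,-0.65],1],[[-0.86,-0.32,0],[0,0,-0.65],1],[[-0.86,-0.32,0],[0,0,-0.65],1],[[-0.86,-0.32,0],[0,0,-0.65],1],[[-0.86,-0.32,0],[0,0,-0.65],1],[[-0.86,-0.32,0],[0,0,-0.65],1],[[-0.86,-0.32,0],[0,0,-0.65],1],[[-0.86,-0.32,0],[0,0,-0.65],1],[[-0.86,-0.32,0],[0,0,-0.65],1],[[-0.86,-0.3,0],[0,0,-0.65],1]]'; python3 -m pendant '[[[0,0,0],[0,0,0],1],[[0,0,-0.5],[0,0,0],1],[[0,0,-0.8],[0,0,0],1],[[0,0,-0.8],[0,0,0],1],[[0,0,-0.6],[0,0,0],1],[[0,0,-0.3],[0,0,0],1],[[0,0,0],[0,0,0],1],[[0,0,0],[0,0,0],1],[[0,0,0],[0,0,0],1],[[0,0,0],[0,0,0],1]]'; python3 look.py w5
```

```text
time: 9.52
tool_pos: [688.9, -35.7, 128.4]
tcp_rot: [-3.141, -0.001, 2.351]
contact_force: [0.8, -0.1, 1.0]
grip_width: 67.4
finger_force: 0.0
time: 10.35
tool_pos: [430.3, -131.6, 128.2]
tcp_rot: [3.14, 0.001, 1.567]
contact_force: [0.2, -0.4, -0.1]
grip_width: 92.1
finger_force: 0.0
time: 11.18
tool_pos: [432.2, -131.5, 38.7]
tcp_rot: [3.139, 0.001, 1.571]
contact_force: [0.8, -1.1, 0.1]
grip_width: 91.6
finger_force: 0.0
11.1833 [ 432.2 -131.5   38.7] [3.139e+00 1.000e-03 1.571e+00] 91.6
```

View pics/w5.png

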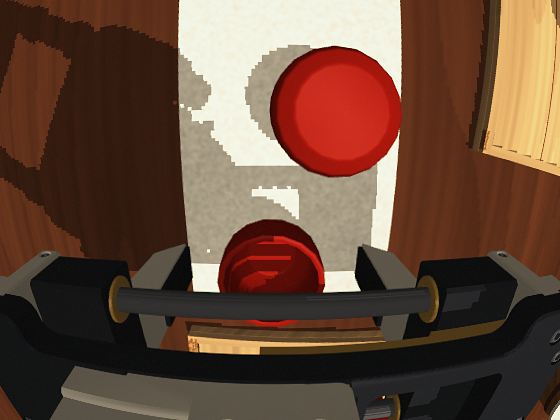

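Cup A is centred at (271,272), with the caddy clear above it in the image. Grasping.

```bash
python3 -m pendant '[[[0,0,-0.15],[0,0,0],1],[[0,0,-0.13],[0,0,0],0.4],[[0,0,0],[0,0,0],0.3],[[0,0,0],[0,0,0],0.2],[[0,0,0],[0,0,0],0],[[0,0,0],[0,0,0],-0.2],[[0,0,0],[0,0,0],-1],[[0,0,0],[0,0,0],-1],[[0,0,0],[0,0,0],-1],[[0,0,0],[0,0,0],-1]]'; python3 -m pendant '[[[0,0,0.6],[0,0,0],-1],[[0,0,1],[0,0,0],-1],[[0,0,1],[0,0,0],-1],[[0.74,0.44,0.4],[0,0,-0.82],-1],[[0.74,0.44,0],[0,0,-0.82],-1],[[0.74,0.44,0],[0,0,-0.82],-1],[[0.74,0.44,0],[0,0,-0.82],-1],[[0.74,0.44,0],[0,0,-0.82],-1],[[0.74,0.44,0],[0,0,-0.82],-1],[[0.74,0.44,0],[0,0,-0.82],-1]]'; python3 -m pendant '[[[0.74,0.44,0],[0,0,-0.82],-1],[[0,0,0],[0,0,0],-1],[[0,0,-0.4],[0,0,0],-1],[[0,0,-0.8],[0,0,0],-1],[[0,0,-0.7],[0,0,0],-1],[[0,0,-0.3],[0,0,0],-1],[[0,0,0],[0,0,0],-1],[[0,0,0],[0,0,0],-1],[[0,0,0],[0,0,0],-1],[[0,0,0],[0,0,0],-1]]'; python3 look.py w6
```

```text
time: 12.07
tool_pos: [431.4, -131.2, 29.3]
tcp_rot: [3.141, 0.0, 1.571]
contact_force: [-0.4, -0.1, 0.7]
grip_width: 54.1
finger_force: 30.0
time: 12.9
tool_pos: [587.5, -37.9, 119.0]
tcp_rot: [-3.141, 0.0, 0.877]
contact_force: [0.9, 0.3, -0.1]
grip_width: 53.6
finger_force: 30.0
time: 13.73
tool_pos: [609.8, -25.8, 54.7]
tcp_rot: [3.139, -0.002, 0.784]
contact_force: [0.8, -0.4, -0.3]
grip_width: 53.8
finger_force: 30.0
13.7333 [609.8 -25.8  54.7] [ 3.139e+00 -2.000e-03  7.840e-01] 53.8
```

View pics/w6.png

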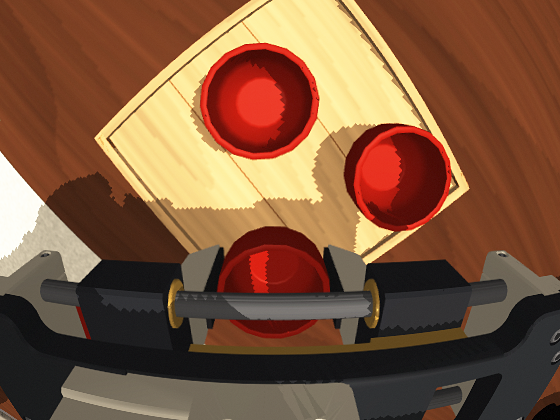

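The sample (260,100) and the first placed cup (398,177) both stand upright, well apart. The held cup is clear of both; lowering.

```bash
python3 -m pendant '[[[0,0,-0.25],[0,0,0],-1],[[0,0,-0.18],[0,0,0],-1],[[0,0,-0.05],[0,0,0],-1],[[0,0,-0.03],[0,0,0],-1],[[0,0,-0.03],[0,0,0],-1],[[0,0,-0.02],[0,0,0],-1],[[0,0,-0.02],[0,0,0],-1],[[0,0,0],[0,0,0],-1],[[0,0,0],[0,0,0],-1],[[0,0,0],[0,0,0],-1]]'; python3 -m pendant '[[[0,0,-0.02],[0,0,0],-1],[[0,0,0],[0,0,0],-1],[[0,0,0],[0,0,0],-1],[[0,0,0],[0,0,0],-1],[[0,0,0],[0,0,0],-1],[[0,0,0],[0,0,0],-1],[[0,0,0],[0,0,0],-1],[[0,0,0],[0,0,0],-1],[[0,0,0],[0,0,0],-1],[[0,0,0],[0,0,0],-1]]'
```

```text
time: 14.62
tool_pos: [608.6, -25.5, 37.2]
tcp_rot: [-3.141, 0.0, 0.784]
contact_force: [-5.4, 0.3, 10.6]
grip_width: 53.8
finger_force: 30.0
time: 15.45
tool_pos: [608.6, -25.5, 37.2]
tcp_rot: [3.142, 0.0, 0.784]
contact_force: [-7.3, 0.7, 15.8]
grip_width: 54.1
finger_force: 30.0
```

```bash
python3 -m pendant '[[[0,0,0.02],[0,0,0],-1],[[0,0,0],[0,0,0],0.25],[[0,0,0],[0,0,0],0.35],[[0,0,0],[0,0,0],0.42],[[0,0,0],[0,0,0],0.42],[[0,0,0],[0,0,0],0.42],[[0,0,0.2],[0,0,0],0.42],[[0,0,0.8],[0,0,0],0.42],[[0,0,1],[0,0,0],0.42],[[0,0,1],[0,0,0],0.5]]'; python3 -m pendant '[[[-0.71,-0.12,0],[0,0,0.94],1],[[-0.71,-0.12,0],[0,0,0.94],1],[[-0.71,-0.12,0],[0,0,0.94],1],[[-0.71,-0.12,0],[0,0,0.94],1],[[-0.71,-0.12,0],[0,0,0.94],1],[[-0.71,-0.12,0],[0,0,0.94],1],[[-0.71,-0.12,0],[0,0,0.9],1],[[0,0,0],[0,0,0],1],[[0,0,0],[0,0,0],1],[[0,0,0],[0,0,0],1]]';python3 look.py w7
```

```text
time: 16.28
tool_pos: [608.5, -25.5, 126.6]
tcp_rot: [-3.14, 0.001, 0.784]
contact_force: [0.5, 0.2, 0.3]
grip_width: 67.6
finger_force: 0.0
time: 17.12
tool_pos: [460.9, -51.0, 126.4]
tcp_rot: [3.14, 0.0, 1.566]
contact_force: [0.2, 0.4, 0.0]
grip_width: 91.5
finger_force: 0.0
17.1167 [460.9 -51.  126.4] [3.14  0.    1.566] 91.5
```

View pics/w7.png

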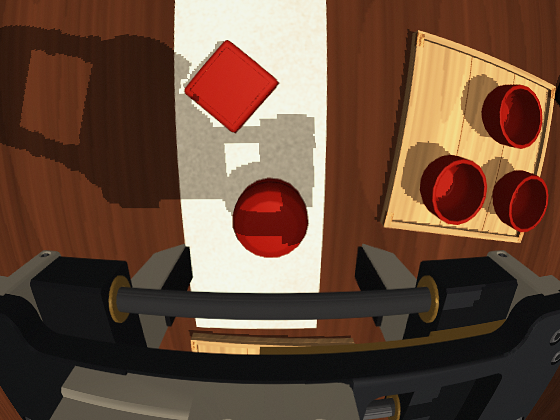

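All three cups stand apart in their tray, and the caddy at (270,217) is centred. I'll grasp it, lift, move towards the caddy tray and look.

```bash
python3 -m pendant '[[[-0.05,0.02,-0.6],[0,0,0],1],[[0,0,-1],[0,0,0],1],[[0,0,-0.8],[0,0,0],1],[[0,0,-0.4],[0,0,0],1],[[0,0,-0.2],[0,0,0],1],[[0,0,0],[0,0,0],0.5],[[0,0,0],[0,0,0],0.3],[[0,0,0],[0,0,0],0.2],[[0,0,0],[0,0,0],-0.2],[[0,0,0],[0,0,0],-1]]'; python3 -m pendant '[[[0,0,0],[0,0,0],-1],[[0,0,0],[0,0,0],-1],[[0,0,0],[0,0,0],-1],[[0,0,0],[0,0,0],-1],[[0,0,0],[0,0,0],-1],[[0,0,0.4],[0,0,0],-1],[[0,0,1],[0,0,0],-1],[[0,0,1],[0,0,0],-1],[[0,0,1],[0,0,0],-1],[[0,0,0],[0,0,0],-1]]'; python3 -m pendant '[[[0,0.7,0.3],[0,0,0],-1],[[0,0.7,0.3],[0,0,0],-1],[[0,0.7,0.3],[0,0,0],-1],[[0,0.7,0],[0,0,0],-1],[[0,0.7,0],[0,0,0],-1],[[0,0.5,0],[0,0,0],-1],[[0,0.2,0],[0,0,0],-1],[[0,0,0],[0,0,0],-1],[[0,0,0],[0,0,0],-1],[[0,0,0],[0,0,0],-1]]'; python3 look.py w8
```

```text
time: 18.0
tool_pos: [459.0, -50.3, 36.6]
tcp_rot: [3.14, 0.0, 1.568]
contact_force: [-0.0, -0.5, 0.5]
grip_width: 63.3
finger_force: 0.0
time: 18.83
tool_pos: [461.1, -50.9, 142.7]
tcp_rot: [3.133, 0.002, 1.568]
contact_force: [2.0, -0.2, 0.4]
grip_width: 54.9
finger_force: 30.0
time: 19.67
tool_pos: [458.3, 75.1, 164.6]
tcp_rot: [-3.141, 0.0, 1.568]
contact_force: [0.6, -1.0, -0.8]
grip_width: 54.6
finger_force: 30.0
19.6667 [458.3  75.1 164.6] [-3.141  0.     1.568] 54.6
```

View pics/w8.png

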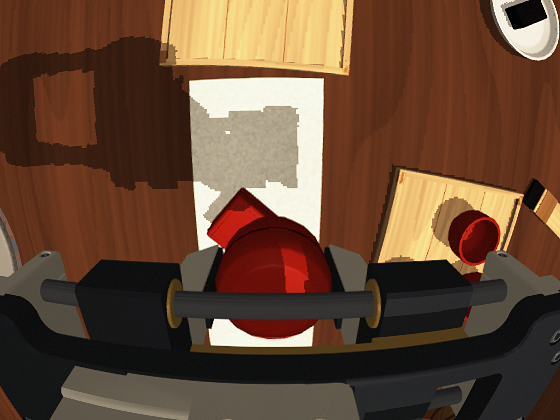

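```bash
python3 meas.py w8 | grep -v -e cup -e poly; python3 -c "
from h import *;import json
p=json.load(open('pics/w3.json'))
for c in((104,142),(411,162)):print(plane(p,c,13,True))"
```

```text
w8 (449, 210, 51, 56)
    caddy [668.3  37.8] w,l 53.6 73.2
    caddy+8 [661.1  41.9] w,l 52.0 70.9
w8 tray [[400, 169], [523, 194], [504, 253], [482, 272], [378, 262]] [[581.0, 103.0], [752.0, 80.0], [741.0, 4.0], [711.0, -19.0], [568.0, 3.0]]
w8 tray [[190, 97], [297, 108], [297, 187], [210, 225], [196, 217]] [[383.0, 169.0], [480.0, 157.0], [481.0, 84.0], [396.0, 46.0], [383.0, 54.0]]
w8 tray [[353, 0], [348, 75], [275, 77], [172, 65], [161, 50], [164, 0]] [[532.0, 262.0], [526.0, 189.0], [460.0, 185.0], [366.0, 201.0], [356.0, 216.0], [358.0, 266.0]]
[354.86867367 202.44668326  13.        ]
[526.16797706 189.86008696  13.        ]
```

The caddy is held and the near edge of its tray is visible at (164–348, 65). I'll move on to see the sample there.

```bash
python3 -m pendant '[[[0,0.7,0],[0,0,0],-1],[[0,0.7,0],[0,0,0],-1],[[0,0.7,0],[0,0,0],-1],[[0,0.7,0],[0,0,0],-1],[[0,0.2,0],[0,0,0],-1],[[0,0,0],[0,0,0],-1],[[0,0,0],[0,0,0],-1],[[0,0,0],[0,0,0],-1],[[0,0,0],[0,0,0],-1],[[0,0,0],[0,0,0],-1]]'; python3 look.py w9; python3 meas.py w9 | grep -v -e cup -e poly
```

```text
time: 20.55
tool_pos: [458.5, 165.0, 164.9]
tcp_rot: [3.142, 0.0, 1.567]
contact_force: [0.4, -0.3, -0.0]
grip_width: 54.7
finger_force: 30.0
20.55 [458.5 165.  164.9] [3.142 0.    1.567] 54.7
w9 (173, 23, 71, 69)
    caddy [405.4 291.4] w,l 56.8 60.4
    caddy+8 [407.7 289.5] w,l 55.1 58.5
w9 tray [[360, 0], [345, 172], [295, 188], [222, 192], [163, 160], [171, 0]] [[539.0, 353.0], [526.0, 188.0], [479.0, 173.0], [410.0, 169.0], [354.0, 201.0], [365.0, 355.0]]
```

View pics/w9.png

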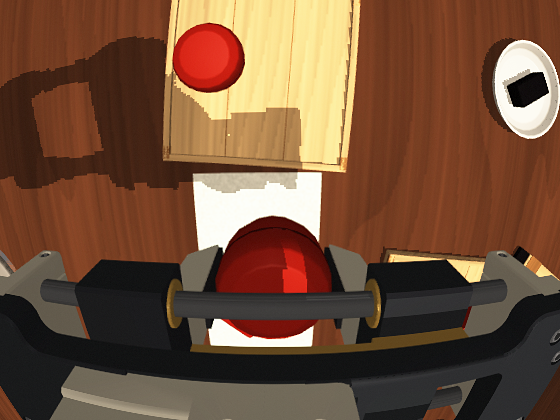

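The caddy sample at (208,57) measures (408,289), so the new one goes to about (490,264), with the jaws closing across the line joining the two.

```bash
python3 -m pendant '[[[0.1,0.3,0],[0,0,0.97],-1],[[0.1,0.3,0],[0,0,0.97],-1],[[0.1,0.3,0],[0,0,0.97],-1],[[0.1,0.3,0],[0,0,0.97],-1],[[0.1,0.3,0],[0,0,0.97],-1],[[0.1,0.3,0],[0,0,0.97],-1],[[0.1,0.3,0],[0,0,0.97],-1],[[0.1,0.3,0],[0,0,0.97],-1],[[0.1,0.3,0],[0,0,0.97],-1],[[0.1,0.3,0],[0,0,0.97],-1]]';  python3 -m pendant '[[[0.05,0.3,0],[0,0,0.97],-1],[[0,0,0],[0,0,0],-1],[[0,0,-0.6],[0,0,0],-1],[[0,0,-1],[0,0,0],-1],[[0,0,-1],[0,0,0],-1],[[0,0,-0.7],[0,0,0],-1],[[0,0,-0.3],[0,0,0],-1],[[0,0,0],[0,0,0],-1],[[0,0,0],[0,0,0],-1],[[0,0,0],[0,0,0],-1]]'; python3 look.py w10; python3 meas.py w10 | grep -v -e cup -e poly
```

```text
time: 21.43
tool_pos: [488.6, 255.9, 164.8]
tcp_rot: [-3.142, -0.0, 2.738]
contact_force: [0.1, -0.4, 0.1]
grip_width: 54.7
finger_force: 30.0
time: 22.27
tool_pos: [490.9, 265.0, 58.4]
tcp_rot: [3.14, 0.002, 2.848]
contact_force: [-0.2, -0.0, -0.9]
grip_width: 54.8
finger_force: 30.0
22.2667 [490.9 265.   58.4] [3.140e+00 2.000e-03 2.848e+00] 54.8
w10 (0, 204, 32, 72)
    caddy [429.4  90.9] w,l 45.0 63.7
    caddy+8 [428.3 102.6] w,l 42.7 60.4
```

View pics/w10.png

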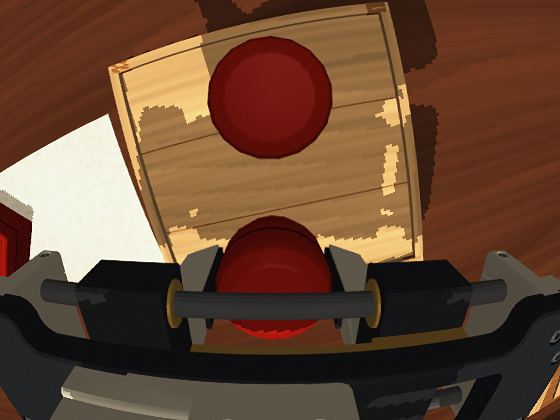

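The sample (270,97) is well clear of the held caddy at (273,275), which is inside the tray. Lowering.

```bash
python3 -m pendant '[[[0,0,-0.2],[0,0,0],-1],[[0,0,-0.12],[0,0,0],-1],[[0,0,-0.04],[0,0,0],-1],[[0,0,-0.03],[0,0,0],-1],[[0,0,-0.02],[0,0,0],-1],[[0,0,-0.02],[0,0,0],-1],[[0,0,0],[0,0,0],-1],[[0,0,0],[0,0,0],-1],[[0,0,0],[0,0,0],-1],[[0,0,0],[0,0,0],-1]]'; python3 -m pendant '[[[0,0,-0.02],[0,0,0],-1],[[0,0,0],[0,0,0],-1],[[0,0,0],[0,0,0],-1],[[0,0,0],[0,0,0],-1],[[0,0,0],[0,0,0],-1],[[0,0,0],[0,0,0],-1],[[0,0,0],[0,0,0],-1],[[0,0,0],[0,0,0],-1],[[0,0,0],[0,0,0],-1],[[0,0,0],[0,0,0],-1]]'
```

```text
time: 23.15
tool_pos: [489.9, 264.8, 44.4]
tcp_rot: [3.141, 0.0, 2.849]
contact_force: [-1.8, -1.1, 4.4]
grip_width: 54.7
finger_force: 30.0
time: 23.98
tool_pos: [489.9, 264.8, 44.4]
tcp_rot: [3.141, 0.0, 2.849]
contact_force: [-3.4, -1.6, 11.1]
grip_width: 54.5
finger_force: 30.0
```

```bash
python3 -m pendant '[[[0,0,0.02],[0,0,0],-1],[[0,0,0],[0,0,0],0.3],[[0,0,0],[0,0,0],0.4],[[0,0,0],[0,0,0],0.48],[[0,0,0],[0,0,0],0.48],[[0,0,0],[0,0,0],0.48],[[0,0,0.2],[0,0,0],0.48],[[0,0,0.8],[0,0,0],0.48],[[0,0,1],[0,0,0],0.48],[[0,0,1],[0,0,0],0.5]]'; python3 -m pendant '[[[-0.22,-0.8,0],[0,0,-0.36],1],[[-0.22,-0.8,0],[0,0,-0.36],1],[[-0.22,-0.8,0],[0,0,-0.36],1],[[-0.22,-0.8,0],[0,0,-0.36],1],[[-0.22,-0.8,0],[0,0,-0.36],1],[[-0.22,-0.8,0],[0,0,-0.36],1],[[-0.22,-0.8,0],[0,0,-0.36],1],[[-0.22,-0.8,0],[0,0,-0.36],1],[[-0.22,-0.8,0],[0,0,-0.36],1],[[0,0,0],[0,0,0],1]]';python3 look.py w11; python3 meas.py w11 | grep -e w11 -e "poly 36"
```

```text
time: 24.82
tool_pos: [489.4, 264.6, 134.8]
tcp_rot: [-3.141, -0.001, 2.849]
contact_force: [1.1, -0.3, -0.0]
grip_width: 68.7
finger_force: 0.0
time: 25.65
tool_pos: [429.5, 46.0, 134.3]
tcp_rot: [-3.141, 0.0, 2.455]
contact_force: [1.2, -0.7, -0.4]
grip_width: 91.8
finger_force: 0.0
25.65 [429.5  46.  134.3] [-3.141  0.     2.455] 91.8
w11 (245, 174, 64, 69)
    poly 36 [[394.0, 52.0], [422.0, 83.0], [432.0, 79.0], [464.0, 50.0], [432.0, 15.0]] ((428.34393310546875, 50.498104095458984), (46.9693603515625, 52.95318603515625), 47.15908432006836)
w11 (478, 84, 69, 65)
    poly 36 [[461.0, 266.0], [479.0, 299.0], [498.0, 313.0], [528.0, 304.0], [535.0, 284.0], [519.0, 254.0], [485.0, 232.0], [465.0, 239.0]] ((496.3680419921875, 271.5106201171875), (86.56066131591797, 56.52639389038086), 62.75642013549805)
w11 (447, 0, 74, 51)
    poly 36 [[423.0, 339.0], [441.0, 317.0], [434.0, 282.0], [414.0, 255.0], [393.0, 257.0], [382.0, 277.0], [411.0, 341.0]] ((415.0946350097656, 294.65765380859375), (87.5819320678711, 45.727516174316406), 65.4870834350586)
w11 tray [[367, 63], [382, 85], [361, 170], [246, 174], [237, 158], [359, 61]] [[384.0, 182.0], [406.0, 182.0], [453.0, 124.0], [394.0, 46.0], [379.0, 49.0], [379.0, 178.0]]
w11 tray [[520, 0], [559, 83], [559, 111], [456, 189], [435, 173], [363, 22], [394, 0]] [[419.0, 374.0], [517.0, 370.0], [542.0, 352.0], [526.0, 189.0], [498.0, 178.0], [355.0, 202.0], [354.0, 239.0]]
```

View pics/w11.png

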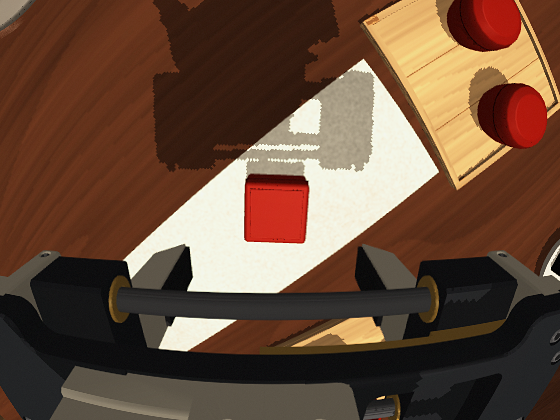

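Both caddies stand clear of each other at (483,22) and (513,115). The box is square to the jaws at (276,210). I'll descend and grip.

```bash
python3 -m pendant '[[[0.04,0.07,-0.6],[0,0,-0.2],1],[[0,0,-1],[0,0,0],1],[[0,0,-1],[0,0,0],1],[[0,0,-0.7],[0,0,0],1],[[0,0,-0.3],[0,0,0],1],[[0,0,-0.1],[0,0,0],1],[[0,0,0],[0,0,0],0.6],[[0,0,0],[0,0,0],0.4],[[0,0,0],[0,0,0],0.2],[[0,0,0],[0,0,0],0.1]]'; python3 -m pendant '[[[0,0,0],[0,0,0],0],[[0,0,0],[0,0,0],-0.2],[[0,0,0],[0,0,0],-1],[[0,0,0],[0,0,0],-1],[[0,0,0],[0,0,0],-1],[[0,0,0],[0,0,0],-1],[[0,0,0],[0,0,0],-1],[[0,0,0],[0,0,0],-1],[[0,0,0],[0,0,0],-1],[[0,0,0],[0,0,0],-1]]'
```

```text
time: 26.53
tool_pos: [432.5, 51.0, 24.0]
tcp_rot: [3.14, 0.002, 2.436]
contact_force: [-0.4, 0.6, 0.3]
grip_width: 69.7
finger_force: 0.0
time: 27.37
tool_pos: [431.8, 50.9, 23.3]
tcp_rot: [3.141, 0.0, 2.436]
contact_force: [-1.2, 0.7, 5.1]
grip_width: 49.7
finger_force: 30.0
```

```bash
python3 -m pendant '[[[0,0,0.6],[0,0,0],-1],[[0,0,1],[0,0,0],-1],[[0,0,1],[0,0,0],-1],[[-0.05,-0.9,0.6],[0,0,0.42],-1],[[-0.05,-0.9,0],[0,0,0.42],-1],[[-0.05,-0.9,0],[0,0,0.42],-1],[[-0.05,-0.9,0],[0,0,0.42],-1],[[-0.05,-0.9,0],[0,0,0.42],-1],[[-0.05,-0.9,0],[0,0,0.42],-1],[[-0.05,-0.9,0],[0,0,0.42],-1]]'; python3 -m pendant '[[[-0.05,-0.9,0],[0,0,0.42],-1],[[-0.05,-0.9,0],[0,0,0.42],-1],[[-0.05,-0.9,0],[0,0,0.42],-1],[[-0.05,-0.9,0],[0,0,0.42],-1],[[-0.05,-0.9,0],[0,0,0.42],-1],[[0,0,0],[0,0,0],-1],[[0,0,-0.5],[0,0,0],-1],[[0,0,-0.7],[0,0,0],-1],[[0,0,-0.5],[0,0,0],-1],[[0,0,0],[0,0,0],-1]]'; python3 look.py w12; python3 meas.py w12 | grep -e w12 -e "poly 44"
```

```text
time: 28.2
tool_pos: [420.8, -139.3, 118.9]
tcp_rot: [3.141, -0.0, 2.791]
contact_force: [0.2, -0.0, -1.5]
grip_width: 49.8
finger_force: 30.0
time: 29.03
tool_pos: [412.0, -271.3, 65.2]
tcp_rot: [3.138, -0.005, 3.04]
contact_force: [-1.0, 0.1, -0.6]
grip_width: 49.6
finger_force: 30.0
29.0333 [ 412.  -271.3   65.2] [ 3.138 -0.005  3.04 ] 49.6
w12 (226, 220, 96, 13)
    poly 44 [[398.0, -243.0], [394.0, -295.0], [387.0, -291.0], [392.0, -245.0]] ((392.27490234375, -268.629638671875), (51.896331787109375, 6.870843887329102), 86.01698303222656)
w12 tray [[440, 170], [431, 217], [384, 262], [139, 261], [124, 187]] [[378.0, -155.0], [410.0, -161.0], [440.0, -195.0], [422.0, -368.0], [368.0, -365.0]]
```

View pics/w12.png

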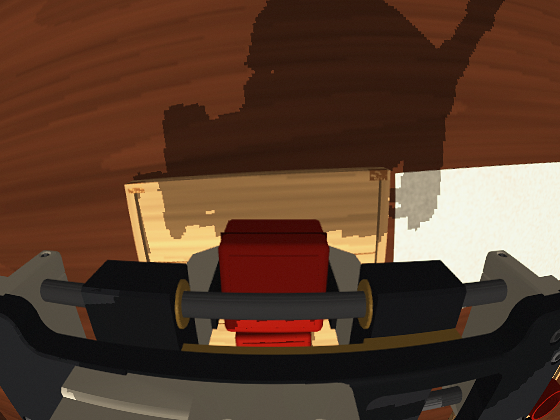

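```bash
python3 -c "
from h import *;import json
for n,cs in(('w12',((126,186),(390,169),(149,262),(380,178),(140,193))),('w1',((229,186),(371,195),(229,292)))):
  p=json.load(open(f'pics/{n}.json'))
  for c in cs:print(n,c,plane(p,c,13,True).round())"
```

```text
w12 (126, 186) [ 367. -364.   13.]
w12 (390, 169) [ 374. -192.   13.]
w12 (149, 262) [ 423. -360.   13.]
w12 (380, 178) [ 380. -199.   13.]
w12 (140, 193) [ 373. -354.   13.]
w1 (229, 186) [ 374. -192.   13.]
w1 (371, 195) [ 547. -201.   13.]
w1 (229, 292) [ 367. -339.   13.]
```

The tray corners now agree between views: centre (457,-282), side 172. The box at (412,-271) is inside the lip and about 30 mm from the sample. Lowering.

```bash
python3 -m pendant '[[[0.03,-0.1,-0.4],[0,0,0.4],-1],[[0,0,-0.4],[0,0,0],-1],[[0,0,-0.18],[0,0,0],-1],[[0,0,-0.05],[0,0,0],-1],[[0,0,-0.03],[0,0,0],-1],[[0,0,-0.02],[0,0,0],-1],[[0,0,-0.02],[0,0,0],-1],[[0,0,0],[0,0,0],-1],[[0,0,0],[0,0,0],-1],[[0,0,0],[0,0,0],-1]]'; python3 -m pendant '[[[0,0,-0.02],[0,0,0],-1],[[0,0,0],[0,0,0],-1],[[0,0,0],[0,0,0],-1],[[0,0,0],[0,0,0],-1],[[0,0,0],[0,0,0],-1],[[0,0,0],[0,0,0],-1],[[0,0,0],[0,0,0],-1],[[0,0,0],[0,0,0],-1],[[0,0,0],[0,0,0],-1],[[0,0,0],[0,0,0],-1]]'
```

```text
time: 29.92
tool_pos: [414.7, -276.2, 35.2]
tcp_rot: [-3.141, 0.0, 3.089]
contact_force: [-1.5, 0.2, -0.3]
grip_width: 49.6
finger_force: 30.0
time: 30.75
tool_pos: [414.5, -276.1, 34.3]
tcp_rot: [3.141, -0.0, 3.089]
contact_force: [0.1, -0.2, -0.7]
grip_width: 49.7
finger_force: 30.0
```

3 mm remain.

```bash
python3 -m pendant '[[[0,0,-0.03],[0,0,0],-1],[[0,0,-0.03],[0,0,0],-1],[[0,0,-0.02],[0,0,0],-1],[[0,0,0],[0,0,0],-1],[[0,0,-0.02],[0,0,0],-1],[[0,0,0],[0,0,0],-1],[[0,0,0],[0,0,0],-1],[[0,0,0],[0,0,0],-1],[[0,0,0],[0,0,0],-1],[[0,0,0],[0,0,0],-1]]'
```

```text
time: 31.58
tool_pos: [414.6, -276.0, 31.3]
tcp_rot: [3.141, 0.0, 3.089]
contact_force: [-0.2, -0.4, -0.8]
grip_width: 49.8
finger_force: 30.0
```

```bash
python3 -m pendant '[[[0,0,-0.02],[0,0,0],-1],[[0,0,0],[0,0,0],-1],[[0,0,0],[0,0,0],-1],[[0,0,0],[0,0,0],-1],[[0,0,0],[0,0,0],-1],[[0,0,0],[0,0,0],-1],[[0,0,0],[0,0,0],-1],[[0,0,0],[0,0,0],-1],[[0,0,0],[0,0,0],-1],[[0,0,0],[0,0,0],-1]]'
```

```text
time: 32.42
tool_pos: [414.6, -276.1, 31.3]
tcp_rot: [-3.141, 0.0, 3.089]
contact_force: [-1.1, 1.0, 4.9]
grip_width: 49.6
finger_force: 30.0
```

```bash
python3 -m pendant '[[[0,0,0],[0,0,0],0.15],[[0,0,0],[0,0,0],0.25],[[0,0,0],[0,0,0],0.37],[[0,0,0],[0,0,0],0.37],[[0,0,0],[0,0,0],0.37],[[0,0,0],[0,0,0],0.37],[[0,0,0.2],[0,0,0],0.37],[[0,0,0.8],[0,0,0],0.37],[[0,0,1],[0,0,0],0.37],[[0,0,1],[0,0,0],0.5]]'; python3 -m pendant '[[[0.04,0.3,0.5],[0,0,-0.9],1],[[0.04,0.3,0.5],[0,0,-0.9],1],[[0.04,0.3,0.5],[0,0,-0.9],1],[[0.04,0.3,0.5],[0,0,-0.9],1],[[0.04,0.3,0.5],[0,0,-0.9],1],[[0.04,0.3,0.5],[0,0,-0.9],1],[[0.04,0.3,0.5],[0,0,-0.9],1],[[0.04,0.3,0.5],[0,0,-0.9],1],[[0,0.3,0],[0,0,-0.9],1],[[0,0.3,0],[0,0,-0.9],1]]'; python3 -m pendant '[[[0,0.1,0],[0,0,-0.9],1],[[0,0,0],[0,0,-0.9],1],[[0,0,0],[0,0,-0.9],1],[[0,0,0],[0,0,-0.9],1],[[0,0,0],[0,0,-0.2],1],[[0,0,0],[0,0,0],1],[[0,0,0],[0,0,0],1],[[0,0,0],[0,0,0],1],[[0,0,0],[0,0,0],1],[[0,0,0],[0,0,0],1]]'; python3 look.py w13; python3 meas.py w13 | grep -e w13 -e "poly 44" -e +8
python3 - <<'E'
from h import *
S={n:(bot.capture(n),bot.camera_params(n)) for n in("scene","side")}
for n,(im,p) in S.items():
    cv2.imwrite(f"pics/{n}1.png",im);m=redmask(im)
    if n=="scene": m[:150]=0
    for k in blobs(m,100,3000):
        x,y,w,h=cv2.boundingRect(k);print(n,(x,y,w,h),np.round(plane(p,(x+w/2,y+h/2),30)[:2]))
E
```

```text
time: 33.25
tool_pos: [414.1, -275.7, 121.7]
tcp_rot: [3.14, -0.001, 3.089]
contact_force: [-0.1, 0.2, 0.9]
grip_width: 66.3
finger_force: 0.0
time: 34.08
tool_pos: [424.5, -185.8, 242.2]
tcp_rot: [3.14, 0.002, 2.003]
contact_force: [0.3, 0.0, -0.4]
grip_width: 91.9
finger_force: 0.0
time: 34.92
tool_pos: [424.2, -183.1, 240.8]
tcp_rot: [3.141, 0.0, 1.554]
contact_force: [-0.8, 0.8, -0.2]
grip_width: 92.1
finger_force: 0.0
34.9167 [ 424.2 -183.1  240.8] [3.141 0.    1.554] 92.1
w13 (309, 233, 45, 48)
    cup+8 [ 491.9 -277. ] w,l 59.9 72.8
    caddy+8 [ 490.6 -273.7] w,l 59.2 72.0
    poly 44 [[466.0, -241.0], [510.0, -245.0], [517.0, -267.0], [513.0, -302.0], [468.0, -298.0]] ((489.9625244140625, -271.4042053222656), (57.24627685546875, 52.665584564208984), 85.60211181640625)
w13 (246, 233, 43, 48)
    cup+8 [ 415.4 -269.2] w,l 48.2 60.1
    caddy+8 [ 415.6 -265.8] w,l 47.6 59.4
    poly 44 [[438.0, -240.0], [437.0, -299.0], [392.0, -298.0], [396.0, -238.0]] ((415.0284118652344, -268.5922546386719), (59.97255325317383, 45.624515533447266), 89.2242202758789)
w13 (469, 45, 44, 44)
   
[... 980 characters left out ...]
], [373, 192], [359, 290], [233, 292]] [[374.0, -193.0], [545.0, -201.0], [539.0, -339.0], [367.0, -337.0]]
w13 tray [[508, 0], [500, 111], [387, 81], [395, 0]] [[750.0, 74.0], [728.0, -89.0], [558.0, -67.0], [572.0, 36.0]]
scene (274, 244, 24, 27) [665.  38.]
scene (232, 223, 36, 53) [651. -34.]
scene (386, 179, 30, 46) [445. 279.]
scene (143, 170, 36, 38) [ 466. -275.]
side (242, 323, 29, 29) [414. 279.]
side (212, 294, 28, 34) [496. 261.]
side (0, 239, 32, 47) [948. 384.]
side (207, 194, 22, 24) [670.  35.]
side (243, 186, 20, 22) [614. -32.]
side (216, 172, 22, 23) [694. -39.]
side (357, 154, 23, 17) [ 419. -288.]
side (330, 144, 23, 16) [ 498. -291.]
side (451, 42, 25, 44) [ 331. -906.]
```

All pieces measure where they were set down, and the samples' pixels in the side view are unchanged. Handing in.

```bash
python3 -c "
from plant import bot
print(bot.close_job())"
```

```text
the job is handed in; nothing more can be done
None
```

All four pieces stand in their matching trays with clear gaps (about 25–30 mm) and the samples unmoved; the job was handed in at about 35 s, but I viewed 16 pictures against the limit of 14, so the final check was by measurement only.

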